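# Roll all the dice from the spouted jug into the locked tray

### The job

Gather every loose red die from the shelf into the blue jug while it stands on its stand, and push the yellow lever right down to lock the pull-out tray. Then lift the jug by its handle, turn its spout to the tray and tip the dice out over the spout into the tray, stand the jug upright in the middle of the white coaster with all the dice lying in the tray, and only then flick the lever fully up again. Any die that ends up outside must still be put in the tray; leave the tray pulled out where it is and the other things on the shelf undisturbed.

Things in the scene. Friction and masses are not known exactly. Their poses are not given: they have to be found in the camera images.
- die0: Red resin die with white pips (its origin is the centre of the cube), a 20 mm cube, 11 g (some of the five are absent at a start). Axes square to its faces. Starts loose on the shelf top (z = 0), flat on a face, at any yaw.
- die1: Red resin die with white pips (its origin is the centre of the cube), a 20 mm cube, 11 g (some of the five are absent at a start). Axes square to its faces. Starts loose on the shelf top (z = 0), flat on a face, at any yaw.
- die2: Red resin die with white pips (its origin is the centre of the cube), a 20 mm cube, 11 g (some of the five are absent at a start). Axes square to its faces. Starts loose on the shelf top (z = 0), flat on a face, at any yaw.
- die3: Red resin die with white pips (its origin is the centre of the cube), a 20 mm cube, 11 g (some of the five are absent at a start). Axes square to its faces. Starts loose on the shelf top (z = 0), flat on a face, at any yaw.
- die4: Red resin die with white pips (its origin is the centre of the cube), a 20 mm cube, 11 g (some of the five are absent at a start). Axes square to its faces. Starts loose on the shelf top (z = 0), flat on a face, at any yaw.
- jug_mid (a point): Middle of the inside of the blue plastic jug, 45 mm above its flat underside; axes are the jug's: x towards the spout, z up. The jug is open-topped, 90 mm tall, wall 4 mm, inner floor 5 mm thick, about 250 g empty. Inside (from this point) it is 72 mm wide in y and runs in x from -36 mm (upright back wall) to +30 mm at the floor. Starts standing upright on the stand.
- jug_grip (a point): Centre of the top bar of the jug's handle; axes as the jug's. The handle is a loop on the back, opposite the spout, in the jug's x-z plane, 12 mm thick in y. The top bar is 22 mm tall (z) and 54 mm long (x); pinch it across y. The point lies 68 mm behind and 30 mm above jug_mid: 75 mm above the underside, 11 mm below the bar's top, 28 mm behind the back wall.
- jug_lip (a point): Middle of the spout's lip at the rim, 88 mm ahead of (x) and 45 mm above (z) jug_mid; axes as the jug's. The spout is the jug's front wall, 50 mm wide, leaning out 34 deg from upright. The dice slide well on it, and leave once it falls about 30 deg below level, that is with the jug tipped 90 to 105 deg forward over the spout.
- stand: Low round aluminium stand with a black rubber top, 116 mm across, 30 mm tall, fixed; the jug starts centred on it. Origin: centre of its underside.
- coaster_top (a point): Centre of the top face of the loose white round ceramic coaster, 110 mm across, 8 mm thick, lying on the shelf top beside the stand; z up.
- tray_mid (a point): Centre of the inner floor (grey felt, 18 mm above the shelf top) of the wooden pull-out tray; inside 200 x 200 mm, walls 5 mm thick, 45 mm high above the floor. x along its runners (+x away from the robot), y to the side of the lock lever, z up. It slides on stiff metal runners (about 5 N) and starts pulled partly out.
- lock (a joint): Angle of the yellow lock lever beside the tray (rad): 0 = up (released, its bar 50 deg above level), 0.87 = pushed right down (locked, bar level). It stays where it is left and needs about 2 N at the tip.
- lock_tip (a point): Point on the lock lever near its free end, 88 mm from the hinge, in the middle of the bar, which is 16 mm wide (along the hinge axis), 10 mm thick and ends 8 mm past this point. With the lever down the point is 45 mm above the shelf top.
- lock_hinge (a point): Hinge of the lock lever, 45 mm above the shelf top, 160 mm to the +y side of the runners' centre line; fixed to the runners. Its axes are the tray's; the hinge axis is y, and the lever reaches from here to -x and swings down about it.
- controller: Bystander: black plastic game controller, about 90 x 150 x 45 mm, origin under it. Leave alone.
- remote: Bystander: black remote control, 45 x 160 x 18 mm, origin under its centre. Leave alone.
- mug: Bystander: blue ceramic mug, 84 mm across, 95 mm tall, origin under its centre. Leave alone.
- cards: Bystander: green card box, 65 x 90 x 20 mm, origin under its centre. Leave alone.
- case1: Bystander: clear game case, 135 x 190 x 14 mm, lower of a pile of two. Leave alone.
- case2: Bystander: clear game case, 135 x 190 x 14 mm, upper of the pile. Leave alone.
- jug: The blue jug itself: its origin is in the middle of its underside (4 mm ahead of jug_mid in x, 45 mm below it); axes as jug_mid.

How it is judged:
By the outcome, as a careful person would: the job done as asked, in the order asked, and still so for the second after the job is handed in, with the robot touching nothing.
Of die0, die1, die2, die3, die4 only 3 to 5 are there at a start; the rules pass over those that are not, and their reading is None.
At some moment in a run one of die0, die1, die2, die3, die4 may be knocked a few centimetres aside while the robot is not near it.
It also fails if it takes over 208 s, if anything falls off the work surface, if the arm or the gripper's body presses on something with over 40 N, if the wrist force passes 120 N, or if a joint passes its speed limit or range.

### The arm

A 6-joint arm with a two-finger parallel gripper is mounted at the origin on the work surface. World frame = base frame: x ahead of the robot, y to its left, z up, the work surface at z = 0. Lengths are in m, angles in rad, forces in N, time in s.
With the tool pointing down it reaches from about 0.375 to 0.9 m from the base axis. Payload 3.1 kg.
Tool frame: the origin (TCP) lies on the centre line of the jaws, within the pads' length; the fingertips stand 22 mm ahead of it and the grasp point (between the pads) lies 3 mm ahead of it; z points along the fingers, x is the direction in which the jaws open and shut, and the axes are right-handed (so a half turn about z gives the same grasp; the last joint's range is limited). The gripper opens to 87 mm and grips with 3 to 60 N. Pads are 19 mm wide; open, the fingers measure 117 mm over their backs; the gripper's body (75 mm by 190 mm) begins 51 mm behind the grasp point.
Start: joints at [1.04, 0.527, 1.433, -0, 1.181, -0.178], TCP at [0.215, 0.587, 0.245] pointing down, gripper open.
Joint ranges: [-3.08, 3.08], [-0.75, 2.2], [0.22, 2.44], [-1.43, 4.57], [0, 2.65], [-2.85, 2.85]. Speed limits (rad/s): [2.79, 2.79, 3.14, 3.14, 3.14, 3.14].

### API

Orientations are given as a unit quaternion [x, y, z, w].
In Python, from rig import robot, camera, order gives the robot as it stands.
- The arm moves only by the shell command python3 -m pendant 'ROWS' [OPENING] [FORCE]. ROWS is JSON, a list of rows, each a list of 2 entries, a list of its own where there are three numbers: the shift along the tool's x, y, z in mm, then the turn about the tool's z in degrees. A call has 1 to 8 rows; each row shifts and turns the commanded pose from where the row before left it, along the tool's axes as they then stand; what a row does not reach is not made up. A row lasts 1/8 s, in which the tool goes at most 62.5 mm and 10.7 degrees, less where a joint would pass 70% of its speed; a pose out of reach is approached as far as the arm can. A call with a gripper value outside its range is refused whole. OPENING is the finger opening in mm, from 0 to 87, set as the call begins (- or left out, the last holds). The fingers move at their own pace and stop on an object; FORCE is the grip in N (left out, the last holds). Time passes only in rows, so rows that do not move let the fingers close. It gives the time, the measured TCP pose, the force and the opening at its end, in the units of the state.
- robot.get_obs(): the state, without advancing time (a new reading comes with each control period).
- camera(name): name is "side" or "top"; returns a dict with "pixels" (420x560x3 uint8, blue, green, red), "mtx" (3x3 intrinsics, pixels), "k1" (the pictures are not rectified: a ray, as slopes to the right and down, at radius r is drawn at 1 + k1 r^2 times it, then the intrinsics apply), "R" (3x3) and "t" (3): a world point X has camera coordinates R X + t. Camera axes: x right, y down, z forward; pixel columns grow to the right and rows downward; lengths in m; the calibration is good to about 2 mm. A picture is of the moment at which its call begins. There is no depth.
- order.hand_in(): hands the job in, once; it reports no verdict.
The state is a dict: "time": time; "q": joint angles; "joint_velocities": joint speeds; "joint_torque": joint torques, N m; "position": TCP position; "tool_rot": TCP orientation; "ft_force": force on the tool from outside, world axes, zero at the start; "moment": the same for the moment, N m; "grip_width": finger opening in m.
Only numpy, scipy, OpenCV 4.12 (cv2) and the standard library are available. Lean on these libraries where they do the work, as an engineer would, in place of code of your own. Each camera call takes 0.05 s, during which the arm holds its last target. There are 200 camera calls.

## Working session

There is one attempt and no reset: what is moved stays moved. The work goes in short steps, Python scripts to look and compute and a shell command to move; the robot and the scene stay as the last step left them, time stands still between calls to the robot, and variables do not carry over. Pictures are saved under pics/ and viewed, about 12 in all and at most 16, crops included, and the job is handed in when it is done.

```bash
ls; mkdir -p pics; cat > h.py <<'E'
import numpy as np, cv2
from rig import robot, camera, order
def cam(n,save=None):
    c=camera(n); c['img']=np.ascontiguousarray(c['pixels'])
    if save: cv2.imwrite('pics/'+save,c['img'])
    return c
def K(c): return np.array(c['mtx'],float),np.array([c['k1'],0,0,0],float)
def rays(c,uv):
    # undistort pixels to slopes (scipy-free: cv2 iterates r' = r(1+k1 r^2))
    m,d=K(c); p=cv2.undistortPoints(np.array(uv,float).reshape(-1,1,2),m,d)[:,0]
    R=np.array(c['R']);t=np.array(c['t'])
    return -R.T@t, np.c_[p,np.ones(len(p))]@R
def onplane(c,uv,z):
    o,d=rays(c,uv); return o+d*((z-o[2])/d[:,2:])
def proj(c,X):
    m,d=K(c); R=np.array(c['R'],float);t=np.array(c['t'],float)
    return cv2.projectPoints(np.array(X,float).reshape(-1,1,3),cv2.Rodrigues(R)[0],t,m,d)[0][:,0]
def tri(c1,p1,c2,p2):
    o1,d1=rays(c1,[p1]);o2,d2=rays(c2,[p2]);A=np.c_[d1[0],-d2[0]]
    s=np.linalg.lstsq(A,o2-o1,rcond=None)[0];a=o1+s[0]*d1[0];b=o2+s[1]*d2[0];return (a+b)/2,np.linalg.norm(a-b)
E
python3 - <<'E'
from h import *
for n in ('top','side'):
    c=cam(n,n+'0.png'); print(n,c['mtx'],c['k1'],'pos',-np.array(c['R']).T@np.array(c['t']));print(np.round(c['R'],3))
o=robot.get_obs();print({k:np.round(v,3) for k,v in o.items()})
E
```

```text
pics
top [[492.87386345   0.         270.8989487 ]
 [  0.         492.87386345 213.50082065]
 [  0.           0.           1.        ]] -0.03902018110263711 pos [ 0.30895738 -0.00612538  1.3079983 ]
[[ 0.003 -1.    -0.019]
 [-0.987 -0.    -0.159]
 [ 0.159  0.019 -0.987]]
side [[524.98380571   0.         285.84866155]
 [  0.         524.98380571 212.25532626]
 [  0.           0.           1.        ]] 0.03645959675715077 pos [-0.08516105 -0.91794403  0.81274899]
[[ 0.838 -0.546 -0.015]
 [-0.311 -0.454 -0.835]
 [ 0.449  0.704 -0.55 ]]
{'time': np.float64(0.1), 'q': array([ 1.04 ,  0.528,  1.434, -0.   ,  1.181, -0.179]), 'joint_velocities': array([-0.002, -0.001, -0.002,  0.001,  0.002,  0.001]), 'joint_torque': array([  0.   , -44.099, -17.715,   0.064,   0.053,  -0.   ]), 'position': array([0.215, 0.586, 0.244]), 'tool_rot': array([ 0.82 ,  0.572, -0.001,  0.   ]), 'ft_force': array([ 0.506,  0.149, -0.475]), 'moment': array([ 0.008,  0.009, -0.006]), 'grip_width': np.float64(0.087)}
```

View pics/top0.png

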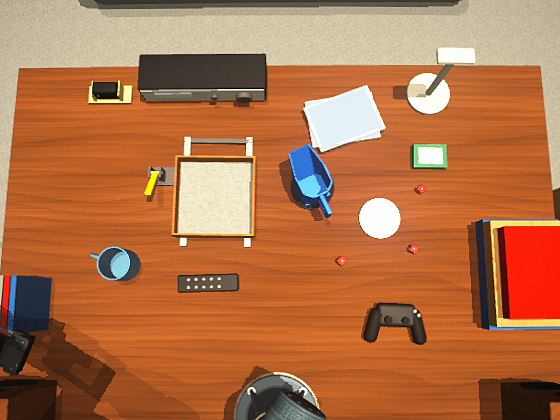

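View pics/side0.png

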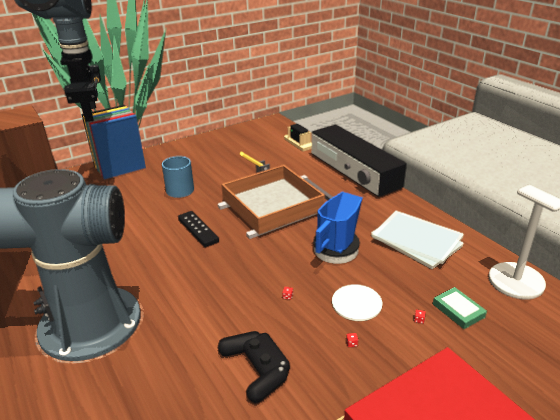

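```bash
cat >> h.py <<'E'
def redmask(img):
    b,g,r=[img[...,i].astype(int) for i in range(3)]
    return ((r>130)&(g<70)&(b<75)&(r-g>100)).astype(np.uint8)
def blobs(m,amin=20,amax=1e9):
    n,l,s,ce=cv2.connectedComponentsWithStats(m); return [(ce[i],s[i]) for i in range(1,n) if amin<=s[i][4]<=amax]
def hsvmask(img,lo,hi): return cv2.inRange(cv2.cvtColor(img,cv2.COLOR_BGR2HSV),lo,hi)
E
python3 - <<'E'
from h import *
T=cam('top');S=cam('side')
for n,c in(('top',T),('side',S)):
    m=cv2.morphologyEx(redmask(c['img']),cv2.MORPH_CLOSE,np.ones((3,3)))
    for ce,s in blobs(m,15,400): print(n,ce.round(1),s,onplane(c,[ce],.010)[0].round(4))
big=lambda c,x0,y0,x1,y1,k:cv2.resize(c['img'][y0:y1,x0:x1],None,fx=k,fy=k,interpolation=cv2.INTER_CUBIC)
cv2.imwrite('pics/c1.png',np.vstack([big(T,270,135,430,275,5)[:300*2][:600]]))
a=big(T,280,140,345,220,4);b=big(S,305,185,370,265,4);d=np.hstack([big(T,x-10,y-10,x+10,y+10,8) for x,y in((420,188),(413,249),(341,261))])
im=np.hstack([a,b]);
lev=big(T,135,155,175,205,5)
im=np.hstack([im,np.vstack([lev,np.zeros((im.shape[0]-lev.shape[0],lev.shape[1],3),np.uint8)])])
W=max(im.shape[1],d.shape[1]);pad=lambda z:cv2.copyMakeBorder(z,0,0,0,W-z.shape[1],cv2.BORDER_CONSTANT)
cv2.imwrite('pics/c2.png',np.vstack([pad(im),pad(d)]))
# coaster
w=hsvmask(T['img'],(0,0,200),(180,60,255))
for ce,s in blobs(w,300): print('white',ce.round(1),s,onplane(T,[ce],.008)[0].round(4))
y=hsvmask(T['img'],(22,120,120),(35,255,255));
for ce,s in blobs(y,10): print('yel',ce,s)
for ce,s in blobs(hsvmask(S['img'],(22,120,120),(35,255,255)),10): print('yelS',ce,s)
E
```

```text
top [  5.3 297.2] [  2 275   9  52 267] [0.2926 0.7238 0.01  ]
side [287.8 294.8] [282 289  11  11  52] [ 0.3901 -0.1753  0.01  ]
side [419.2 318.4] [415 310  10  14  64] [ 0.5803 -0.3908  0.01  ]
side [351.8 341.7] [347 333  11  14  68] [ 0.4212 -0.3629  0.01  ]
white [280.7  49.8] [    0     0   560   236 24267] [ 0.9887 -0.0074  0.008 ]
white [420.7  82.7] [408  73  29  23 355] [ 0.8888 -0.3984  0.008 ]
white [432.   99.7] [408  80  42  34 740] [ 0.8385 -0.4272  0.008 ]
white [343.2 118.6] [ 303   85   83   67 3534] [ 0.7836 -0.1796  0.008 ]
white [429.9 155.1] [418 147  25  17 418] [ 0.6795 -0.4132  0.008 ]
white [214.4 197.7] [ 178  162   73   72 4906] [0.5614 0.1712 0.008 ]
white [379.3 217.8] [ 359  198   41   41 1311] [ 0.5069 -0.2697  0.008 ]
yel [118.22222222  89.85185185] [117  82   3  14  27]
yel [130.94117647  94.94117647] [130  87   2  16  17]
yel [150.75496689 182.89403974] [144 171  14  24 151]
yel [520.35483871 224.95037221] [491 221  69  37 403]
yel [247.5 235. ] [243 235  10   1  10]
yel [493.78571429 265.71428571] [493 260   2  13  14]
yel [494.69230769 279.30769231] [494 274   2  12  13]
yel [524.62409639 320.63373494] [495 289  65  38 415]
yelS [115.95454545 108.56818182] [106 106  21   7  44]
yelS [250.14516129 158.16129032] [240 152  23  14  62]
```

View pics/c2.png

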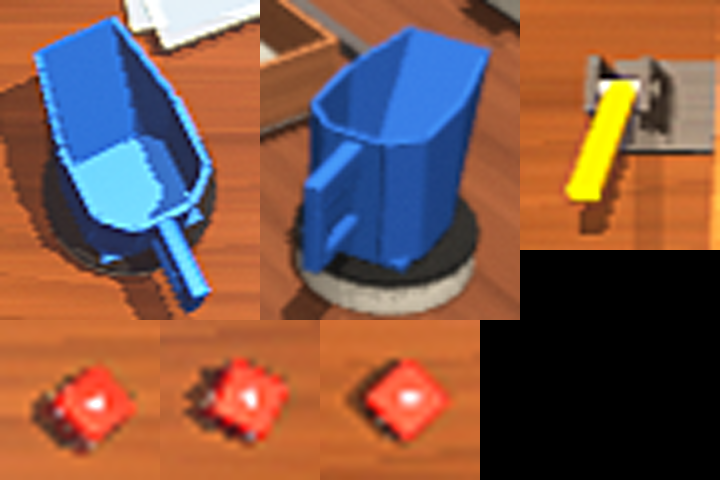

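```bash
python3 - <<'E'
from h import *
T=cam('top')
L=onplane(T,[(288.75,153),(308.25,144.5)],.12); H=onplane(T,[(280+196/4,140+297/4),(280+168/4,140+224/4)],.116)
print('lip',L.round(4),L.mean(0).round(4),'handle end/start',H.round(4),H.mean(0).round(4))
d=L.mean(0)-H[0];print('yaw',np.degrees(np.arctan2(d[1],d[0])),np.linalg.norm(d), 'handle dir',np.degrees(np.arctan2(*(H[1]-H[0])[[1,0]])),'len',np.linalg.norm(H[1]-H[0]))
l=onplane(T,[(135+632/5-520/5,155+85/5)],.05),
P=onplane(T,[(175,157),(255,157),(256,237),(173,237)],.063);print('tray',P.round(4),P.mean(0).round(4))
Y=onplane(T,[(135+(583-520)/5,155+195/5)],.118);print('levtip',Y, 'hinge',onplane(T,[(135+100/5,155+85/5)],.05))
for x,y in((421,188),(413,249),(341,261)):
    k=8;cr=cv2.resize(T['img'][y-12:y+12,x-12:x+12],None,fx=k,fy=k,interpolation=cv2.INTER_CUBIC)
    f=cr.astype(int); m=((f[...,2]>195)&(f[...,2]-f[...,1]>60)&(f[...,0]-f[...,1]>-25)&(f[...,1]<130)).astype(np.uint8)
    ct=max(cv2.findContours(m,cv2.RETR_EXTERNAL,cv2.CHAIN_APPROX_NONE)[0],key=cv2.contourArea)
    r=cv2.minAreaRect(ct);b=cv2.boxPoints(r)/k-.5+.5/k+[x-12,y-12]
    W=onplane(T,b,.02);e=W[1]-W[0];e2=W[2]-W[1]
    print('die',W.mean(0).round(4),np.linalg.norm(e).round(4),np.linalg.norm(e2).round(4),'yaw',np.degrees(np.arctan2(e[1],e[0]))%90)
E
```

```text
lip [[ 0.653  -0.0272  0.12  ]
 [ 0.6749 -0.076   0.12  ]] [ 0.664  -0.0516  0.12  ] handle end/start [[ 0.4992 -0.1253  0.116 ]
 [ 0.5447 -0.1088  0.116 ]] [ 0.522  -0.1171  0.116 ]
yaw 24.106281273346564 0.180551229594276 handle dir 19.953986575118922 len 0.048367580558942566
tray [[0.6595 0.2699 0.063 ]
 [0.6589 0.0599 0.063 ]
 [0.449  0.0555 0.063 ]
 [0.4487 0.2676 0.063 ]] [0.554  0.1632 0.063 ]
levtip [[0.54952335 0.32274169 0.118     ]] hinge [[0.62246403 0.32446065 0.05      ]]
die [ 0.5893 -0.382   0.02  ] 0.0125 0.0144 yaw 37.763716757298475
die [ 0.4231 -0.3498  0.02  ] 0.0146 0.0261 yaw 10.118266740692164
die [ 0.3925 -0.1601  0.02  ] 0.0247 0.0147 yaw 89.04455932007453
```

```bash
cat >> h.py <<'E'
def dice(c,amin=25,amax=600):
    k=4;b=cv2.resize(c['img'],None,fx=k,fy=k,interpolation=cv2.INTER_CUBIC)
    hs=cv2.cvtColor(b,cv2.COLOR_BGR2HSV)
    m=(((hs[...,0]<6)|(hs[...,0]>172))&(hs[...,1]>170)&(hs[...,2]>90)).astype(np.uint8)
    m=cv2.morphologyEx(m,cv2.MORPH_CLOSE,np.ones((9,9)))
    out=[]
    for ct in cv2.findContours(m,cv2.RETR_EXTERNAL,cv2.CHAIN_APPROX_NONE)[0]:
        a=cv2.contourArea(ct)/k/k
        if amin<=a<=amax:
            M=cv2.moments(ct);r=cv2.minAreaRect(ct)
            out.append((np.array([M['m10']/M['m00'],M['m01']/M['m00']])/k-.375,a,np.array(r[1])/k,r[2]))
    return out
def finddice(z=.01,verbose=True):
    T=cam('top');S=cam('side');res=[]
    for p,a,sz,ang in dice(T):
        for q,a2,_,_ in dice(S):
            X,e=tri(T,p,S,q)
            if e<.012 and -.01<X[2]<.2: res.append((X,e,p,q)); 
            if e<.012 and -.01<X[2]<.2 and verbose: print('die',X.round(4),'gap',e.round(4),'top',p.round(1),a,sz.round(1),round(ang),'side',q.round(1),a2)
    return res
E
python3 - <<'E'
from h import *
T=cam('top');S=cam('side')
for n,c in(('top',T),('side',S)):
    for d in dice(c): print(n,d,onplane(c,[d[0]],.012)[0].round(4))
finddice()
crop=lambda c,x,y:cv2.resize(c['img'][y-12:y+12,x-12:x+12],None,fx=10,fy=10,interpolation=cv2.INTER_CUBIC)
cv2.imwrite('pics/d1.png',np.vstack([np.hstack([crop(T,*p) for p in((421,188),(413,249),(341,261))]),np.hstack([crop(S,*p) for p in((419,317),(352,340),(288,294))])]))
E
```

```text
top (array([  4.90305733, 300.3394031 ]), 307.40625, array([ 7.08982325, 52.3916626 ]), 5.56320858001709) [0.2843 0.723  0.012 ]
top (array([341.14687709, 260.44568303]), 62.375, array([8.13172722, 8.66205692]), 45.0) [ 0.3933 -0.1657  0.012 ]
top (array([413.18697716, 248.47691441]), 64.75, array([8.83246803, 9.0560751 ]), 26.56505012512207) [ 0.4248 -0.3556  0.012 ]
top (array([420.67485192, 188.4850691 ]), 63.3125, array([7.87426853, 9.34669304]), 50.19443130493164) [ 0.5859 -0.3825  0.012 ]
side (array([351.81097831, 339.43804412]), 141.1875, array([14.  , 11.75]), 90.0) [ 0.4238 -0.3596  0.012 ]
side (array([419.40280572, 315.90697553]), 124.28125, array([10.50053596, 13.32896328]), 8.13010311126709) [ 0.5842 -0.3872  0.012 ]
side (array([287.14672794, 292.61484938]), 111.34375, array([10.5211277 , 12.52773476]), 12.52880859375) [ 0.3918 -0.1704  0.012 ]
side (array([111.56078148, 118.08514231]), 43.1875, array([ 1.49906337, 45.47783661]), 77.00537872314453) [0.3757 1.0319 0.012 ]
die [0.2845 0.6326 0.175 ] gap 0.0064 top [  4.9 300.3] 306.46875 [ 7.1 52.4] 6 side [111.6 118.1] 42.75
die [ 0.394  -0.1664  0.0083] gap 0.0011 top [341.1 260.4] 62.34375 [8.3 8.7] 45 side [287.3 292.4] 106.96875
die [ 0.4255 -0.3569  0.0085] gap 0.0011 top [413.2 248.5] 65.65625 [8.8 9.1] 27 side [351.8 339.4] 140.03125
die [ 0.5873 -0.3841  0.0076] gap 0.0011 top [420.7 188.5] 63.40625 [8.  9.4] 51 side [419.4 315.9] 124.71875
```

View pics/d1.png

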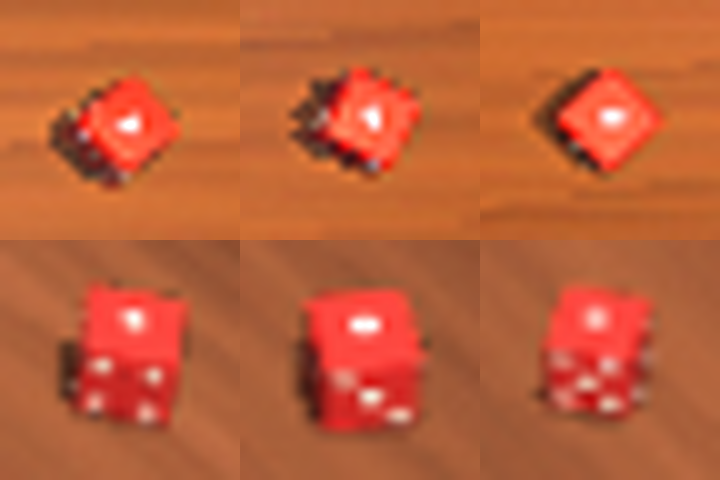

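```bash
python3 -m pendant '[[[0,0,0],-10.1],[[0,0,0],-10.1],[[-33,43,5],0],[[-33,43,5],0],[[-33,43,5],0],[[-33,43,5],0],[[-33,43,5],0],[[-33,43,5],0]]' 0 40; python3 -m pendant '[[[-33,43,5],0],[[-33,43,5],0],[[0,0,0],0]]'
```

```text
time: 1.45
position: [0.4749, 0.3878, 0.2146]
tool_rot: [0.707, 0.707, 0.0, 0.0]
ft_force: [0.2, 0.9, -0.6]
grip_width: 0.015
time: 1.82
position: [0.5631, 0.32, 0.2041]
tool_rot: [0.709, 0.705, 0.0, 0.001]
ft_force: [-0.4, -0.2, 0.2]
grip_width: 0.0006
```

```bash
python3 -m pendant '[[[2,0,27],0],[[0,0,27],0],[[0,-5,14],0],[[0,-5,14],0],[[0,-5,14],0],[[0,-4,14],0],[[0,-3,13],0],[[0,-2,9],0]]'; python3 -m pendant '[[[0,0,4],0],[[0,0,2],0],[[0,0,0],0],[[0,0,0],0]]'; python3 - <<'E'
from h import *
T=cam('top');S=cam('side')
r=lambda c,x0,y0,x1,y1,k:cv2.resize(c['img'][y0:y1,x0:x1],None,fx=k,fy=k,interpolation=cv2.INTER_CUBIC)
cv2.imwrite('pics/lev1.png',np.hstack([r(T,120,150,200,210,5),r(S,215,120,295,180,5)]))
E
```

```text
time: 2.82
position: [0.5363, 0.3251, 0.0718]
tool_rot: [0.707, 0.707, 0.001, 0.001]
ft_force: [-0.4, -0.4, 21.8]
grip_width: 0.0004
time: 3.32
position: [0.5365, 0.3252, 0.0717]
tool_rot: [0.707, 0.707, 0.001, 0.001]
ft_force: [-6.9, -3.0, 29.5]
grip_width: 0.0004
```

View pics/lev1.png

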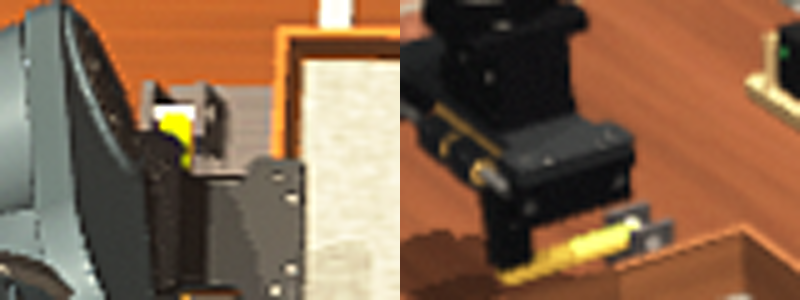

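```bash
python3 -m pendant '[[[0,0,-24],0],[[0,0,-24],9],[[0,0,-24],9],[[0,0,-24],9],[[0,0,-24],9],[[0,0,0],9],[[-44.8,24.6,0],0],[[-44.8,24.6,0],0]]' 50 20; python3 -m pendant '[[[-44.8,24.6,0],0],[[-44.8,24.6,0],0],[[-44.8,24.6,0],0],[[-44.8,24.6,0],0],[[-44.8,24.6,0],0],[[-44.8,24.6,0],0],[[-44.8,24.6,0],0],[[0,0,0],0]]'; python3 - <<'E'
from h import *
finddice()
E
```

```text
time: 4.42
position: [0.5072, 0.2259, 0.1862]
tool_rot: [0.923, 0.384, 0.001, 0.0]
ft_force: [0.6, 0.3, -0.4]
grip_width: 0.0501
time: 5.42
position: [0.4076, -0.1205, 0.1866]
tool_rot: [0.925, 0.38, 0.0, 0.001]
ft_force: [-0.7, 1.3, -0.4]
grip_width: 0.05
die [ 0.4255 -0.3567  0.0083] gap 0.0009 top [413.1 248.5] 65.46875 [9. 9.] 28 side [351.7 339.4] 141.375
die [ 0.5873 -0.3841  0.0076] gap 0.0011 top [420.7 188.5] 62.4375 [7.9 9.4] 51 side [419.4 315.9] 122.78125
```

```bash
python3 -m pendant '[[[-42,22.5,0],0],[[0,0,50],0],[[0,0,50],0],[[0,0,40],0],[[0,0,20],0],[[0,0,0],0]]'; python3 -m pendant '[[[0,0,0],0],[[0,0,0],0],[[0,0,0],0],[[0,0,0],0]]' 10 15; python3 -m pendant '[[[0,0,-40],0],[[0,0,-60],0],[[0,0,-60],0],[[0,0,0],0]]'
```

```text
time: 6.28
position: [0.3933, -0.1606, 0.0252]
tool_rot: [0.923, 0.384, -0.001, -0.002]
ft_force: [0.7, -0.0, 0.0]
grip_width: 0.0501
time: 6.78
position: [0.3939, -0.1627, 0.0271]
tool_rot: [0.924, 0.383, 0.0, 0.001]
ft_force: [-0.1, 0.5, 4.8]
grip_width: 0.0203
time: 7.28
position: [0.3958, -0.164, 0.1908]
tool_rot: [0.924, 0.383, 0.003, 0.005]
ft_force: [0.1, 0.6, 0.2]
grip_width: 0.0199
```

```bash
python3 -m pendant '[[[0,0,0],10.5],[[0,0,0],10.5],[[53,1.5,0],0],[[53,1.5,0],0],[[53,1.5,0],0],[[53,1.5,0],0],[[0,0,0],0]]';python3 -m pendant '[[[0,0,0],0]]'
```

```text
time: 8.15
position: [0.5922, -0.0802, 0.185]
tool_rot: [0.978, 0.21, 0.0, 0.0]
ft_force: [-0.9, -0.4, -0.4]
grip_width: 0.0197
time: 8.28
position: [0.5879, -0.0811, 0.1849]
tool_rot: [0.978, 0.208, -0.002, -0.001]
ft_force: [-0.5, 0.8, -0.2]
grip_width: 0.0199
```

```bash
python3 -m pendant '[[[2,2,0],0],[[0,0,45],0],[[0,0,42],0],[[0,0,0],0]]'; python3 -m pendant '[[[0,0,0],0],[[0,0,0],0],[[0,0,-45],0],[[0,0,-50],0],[[0,0,0],0]]' 34;  python3 - <<'E'
from h import *
o=robot.get_obs();print(o['position'])
finddice()
E
```

```text
time: 8.78
position: [0.5888, -0.0824, 0.0968]
tool_rot: [0.978, 0.208, -0.004, -0.002]
ft_force: [-0.5, 0.4, 0.5]
grip_width: 0.0196
time: 9.4
position: [0.5958, -0.0836, 0.2008]
tool_rot: [0.978, 0.208, 0.006, 0.003]
ft_force: [-0.0, 0.2, -0.0]
grip_width: 0.0339
[ 0.59578219 -0.08356833  0.20083739]
die [ 0.3927 -0.4005  0.0083] gap 0.0012 top [430.3 261. ] 65.78125 [9.4 8.5] 27 side [352.9 360.7] 154.09375
die [ 0.5873 -0.3841  0.0076] gap 0.0012 top [420.7 188.5] 62.28125 [8.  9.4] 51 side [419.4 315.9] 123.34375
```

```bash
python3 -m pendant '[[[0,0,0],-8],[[0,0,0],-8],[[-33,37.7,0],0],[[-33,37.7,0],0],[[-33,37.7,0],0],[[-33,37.7,0],0],[[-33,37.7,0],0],[[-33,37.7,0],0]]' 50;python3 -m pendant '[[[0,0,0],0],[[0,0,0],0]]'
```

```text
time: 10.5
position: [0.5852, -0.384, 0.1927]
tool_rot: [0.94, 0.342, -0.001, -0.002]
ft_force: [-0.0, -0.6, -0.2]
grip_width: 0.05
time: 10.75
position: [0.5852, -0.3821, 0.1929]
tool_rot: [0.94, 0.342, -0.001, -0.002]
ft_force: [-0.0, 0.7, 0.5]
grip_width: 0.05
```

```bash
python3 -m pendant '[[[0,2,55],0],[[0,0,55],0],[[0,0,40],0],[[0,0,16],0],[[0,0,0],0],[[0,0,0],0]]'; python3 -m pendant '[[[0,0,0],0],[[0,0,0],0],[[0,0,0],0],[[0,0,-40],0],[[0,0,-60],0],[[0,0,-60],0],[[0,0,0],0]]' 10 15; python3 -m pendant '[[[33,-37.7,0],0],[[33,-37.7,0],0],[[33,-37.7,0],0],[[33,-37.7,0],0],[[33,-37.7,0],0],[[33,-37.7,0],0],[[0,0,0],8],[[0,0,0],8]]';python3 -m pendant '[[[0,0,0],0],[[0,0,0],0]]'
```

```text
time: 11.5
position: [0.5888, -0.3852, 0.0306]
tool_rot: [0.939, 0.343, 0.001, 0.002]
ft_force: [1.1, 0.8, -0.2]
grip_width: 0.0499
time: 12.38
position: [0.5905, -0.3873, 0.1958]
tool_rot: [0.94, 0.342, 0.003, 0.006]
ft_force: [0.7, -0.3, 0.1]
grip_width: 0.01
time: 13.38
position: [0.5928, -0.0827, 0.1876]
tool_rot: [0.978, 0.207, -0.001, -0.0]
ft_force: [-0.4, -0.6, 0.8]
grip_width: 0.01
time: 13.62
position: [0.5932, -0.0842, 0.188]
tool_rot: [0.978, 0.209, -0.0, -0.0]
ft_force: [0.5, 0.5, 0.3]
grip_width: 0.0101
```

```bash
python3 - <<'E'
from h import *
finddice()
T=cam('top');S=cam('side')
r=lambda c,x0,y0,x1,y1,k:cv2.resize(c['img'][y0:y1,x0:x1],None,fx=k,fy=k,interpolation=cv2.INTER_CUBIC)
cv2.imwrite('pics/a1.png',np.hstack([r(T,350,170,450,280,4),r(S,330,280,430,390,4)]))
E
```

```text
die [ 0.3926 -0.4005  0.0083] gap 0.0013 top [430.2 261.1] 66.15625 [9.6 8.5] 25 side [352.9 360.7] 154.03125
die [ 0.5874 -0.3841  0.0075] gap 0.001 top [420.7 188.4] 62.21875 [8.  9.4] 51 side [419.4 315.9] 124.15625
```

View pics/a1.png

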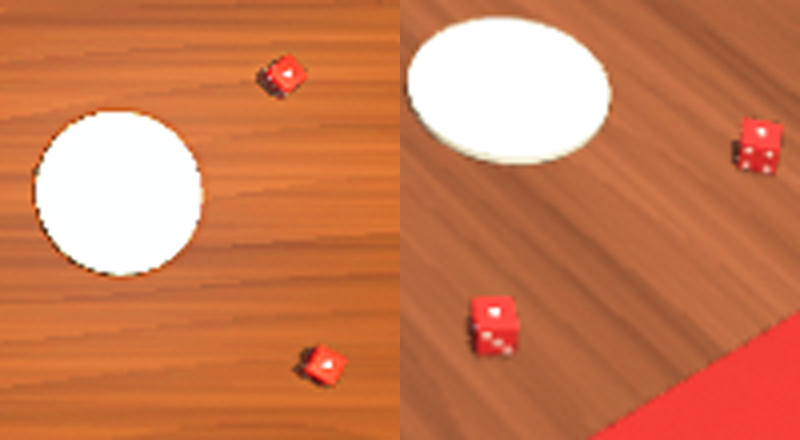

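```bash
python3 -m pendant '[[[0,0,0],-8],[[0,0,0],-8],[[-33,37.7,0],0],[[-33,37.7,0],0],[[-33,37.7,0],0],[[-33,37.7,0],0],[[-33,37.7,0],0],[[-33,37.7,0],0]]' 44; python3 -m pendant '[[[0,0,55],0],[[0,0,55],0],[[0,0,40],0],[[0,0,10],0],[[0,0,0],0],[[0,0,0],0],[[0,0,0],0]]'
```

```text
time: 14.82
position: [0.5872, -0.3864, 0.1885]
tool_rot: [0.94, 0.342, 0.0, -0.0]
ft_force: [0.4, 0.3, 0.4]
grip_width: 0.0435
time: 15.7
position: [0.5886, -0.3855, 0.0308]
tool_rot: [0.94, 0.342, 0.001, 0.002]
ft_force: [-0.3, 0.1, 0.0]
grip_width: 0.0439
```

```bash
python3 -m pendant '[[[0,0,4],0],[[0,0,0],0],[[0,0,0],0],[[0,0,0],0],[[0,0,0],0],[[0,0,0],0]]' 10 15; python3 -m pendant '[[[0,0,-40],0],[[0,0,-60],0],[[0,0,-62],0],[[0,0,0],0]]'; python3 -m pendant '[[[33,-37.7,0],0],[[33,-37.7,0],0],[[33,-37.7,0],0],[[33,-37.7,0],0],[[33,-37.7,0],0],[[33,-37.7,0],0],[[0,0,0],8],[[0,0,0],8]]';python3 -m pendant '[[[0,0,0],0],[[0,0,0],0]]'
```

```text
time: 16.45
position: [0.5875, -0.3846, 0.0245]
tool_rot: [0.94, 0.342, 0.0, 0.0]
ft_force: [-0.4, 0.3, -0.3]
grip_width: 0.0196
time: 16.95
position: [0.5907, -0.3874, 0.1939]
tool_rot: [0.94, 0.342, 0.003, 0.006]
ft_force: [-0.2, -1.3, -0.6]
grip_width: 0.0195
time: 17.95
position: [0.5928, -0.0827, 0.1855]
tool_rot: [0.978, 0.207, -0.001, -0.0]
ft_force: [0.9, -0.1, -0.4]
grip_width: 0.0201
time: 18.2
position: [0.5932, -0.0841, 0.186]
tool_rot: [0.978, 0.209, -0.0, -0.0]
ft_force: [-0.0, -0.4, 0.4]
grip_width: 0.0199
```

```bash
python3 -m pendant '[[[-2,1,45],0],[[0,0,43],0],[[0,0,0],0],[[0,0,0],0]]'; python3 -m pendant '[[[0,0,0],0],[[0,0,0],0],[[0,0,0],0],[[0,0,-45],0],[[0,0,-50],0],[[0,0,0],0]]' 34; python3 -m pendant '[[[0,0,0],-9],[[0,0,0],-9],[[0,0,0],-9],[[0,0,0],-9],[[-53.5,-2,0],0],[[-53.5,-2,0],0],[[-53.5,-2,0],0],[[-53.5,-2,0],0]]' 44; python3 -m pendant '[[[-53.5,-2,0],0],[[-53.5,-2,0],0],[[-53.5,-2,0],0],[[0,0,0],0],[[0,0,0],0]]'; python3 - <<'E'
from h import *
finddice()
E
```

```text
time: 18.7
position: [0.593, -0.0862, 0.0996]
tool_rot: [0.978, 0.208, 0.001, 0.0]
ft_force: [0.6, -0.1, 0.2]
grip_width: 0.0199
time: 19.45
position: [0.5951, -0.0867, 0.1983]
tool_rot: [0.978, 0.208, 0.004, 0.003]
ft_force: [0.0, 0.2, 0.3]
grip_width: 0.0338
time: 20.45
position: [0.4769, -0.268, 0.1927]
tool_rot: [0.866, 0.501, -0.0, -0.001]
ft_force: [0.4, -1.0, -0.3]
grip_width: 0.0441
time: 21.08
position: [0.3925, -0.4024, 0.1927]
tool_rot: [0.866, 0.5, 0.0, -0.001]
ft_force: [0.0, 0.6, 0.0]
grip_width: 0.0441
```

```bash
python3 -m pendant '[[[2,0,55],0],[[0,0,55],0],[[0,0,45],0],[[0,0,11],0],[[0,0,0],0],[[0,0,0],0]]'; python3 -m pendant '[[[0,0,0],0],[[0,0,0],0],[[0,0,0],0],[[0,0,0],0],[[0,0,0],0],[[0,0,0],0]]' 10 15; python3 -m pendant '[[[0,0,-40],0],[[0,0,-60],0],[[0,0,-67],0],[[0,0,0],0]]'; python3 -m pendant '[[[53.5,2,0],0],[[53.5,2,0],0],[[53.5,2,0],0],[[53.5,2,0],0],[[53.5,2,0],0],[[53.5,2,0],0],[[53.5,2,0],0],[[0,0,0],9]]';python3 -m pendant '[[[0,0,0],9],[[0,0,0],9],[[0,0,0],9],[[0,0,0],0],[[0,0,0],0]]'
```

```text
time: 21.92
position: [0.395, -0.4024, 0.0294]
tool_rot: [0.866, 0.501, 0.0, 0.002]
ft_force: [0.3, -0.4, 0.1]
grip_width: 0.0439
time: 22.68
position: [0.3941, -0.4018, 0.028]
tool_rot: [0.866, 0.5, -0.0, 0.0]
ft_force: [0.1, 0.6, 4.9]
grip_width: 0.02
time: 23.18
position: [0.396, -0.4044, 0.195]
tool_rot: [0.866, 0.5, 0.0, 0.006]
ft_force: [-0.0, -0.4, -1.1]
grip_width: 0.02
time: 24.18
position: [0.5938, -0.0801, 0.1882]
tool_rot: [0.902, 0.431, -0.0, -0.001]
ft_force: [1.0, -0.9, -0.3]
grip_width: 0.0196
time: 24.8
position: [0.5926, -0.0839, 0.1891]
tool_rot: [0.978, 0.209, -0.001, -0.0]
ft_force: [0.6, -0.3, 0.9]
grip_width: 0.0196
```

```bash
python3 -m pendant '[[[-2,1,45],0],[[0,0,43],0],[[0,0,0],0],[[0,0,0],0]]'; python3 -m pendant '[[[0,0,0],0],[[0,0,0],0],[[0,0,0],0],[[0,0,-50],0],[[0,0,-50],0],[[0,0,0],10],[[0,0,0],10],[[0,0,0],10]]' 34; python3 -m pendant '[[[0,0,0],10],[[0,0,0],10],[[0,0,0],10],[[0,0,0],10],[[0,0,0],10],[[0,0,0],10],[[0,50,0],0],[[0,50,0],0]]' 60; python3 -m pendant '[[[0,50,0],0],[[0,50,0],0],[[0,0,0],0],[[0,0,0],0]]'; python3 - <<'E'
from h import *
finddice()
T=cam('top');S=cam('side')
r=lambda c,x0,y0,x1,y1,k:cv2.resize(c['img'][y0:y1,x0:x1],None,fx=k,fy=k,interpolation=cv2.INTER_CUBIC)
cv2.imwrite('pics/j1.png',np.hstack([r(T,280,135,350,225,5),r(S,300,180,390,270,5)]))
E
```

```text
time: 25.3
position: [0.5917, -0.0858, 0.1022]
tool_rot: [0.978, 0.209, -0.0, -0.0]
ft_force: [-0.2, -0.6, -0.1]
grip_width: 0.02
time: 26.3
position: [0.5916, -0.0857, 0.2026]
tool_rot: [0.998, -0.055, 0.0, 0.0]
ft_force: [-0.8, 0.4, 1.0]
grip_width: 0.0339
time: 27.3
position: [0.4995, -0.1267, 0.2021]
tool_rot: [0.839, -0.544, 0.0, 0.0]
ft_force: [0.1, -0.7, 0.6]
grip_width: 0.0603
time: 27.8
position: [0.4099, -0.1678, 0.2025]
tool_rot: [0.839, -0.545, 0.001, -0.0]
ft_force: [0.8, 1.2, -0.3]
grip_width: 0.06
```

View pics/j1.png

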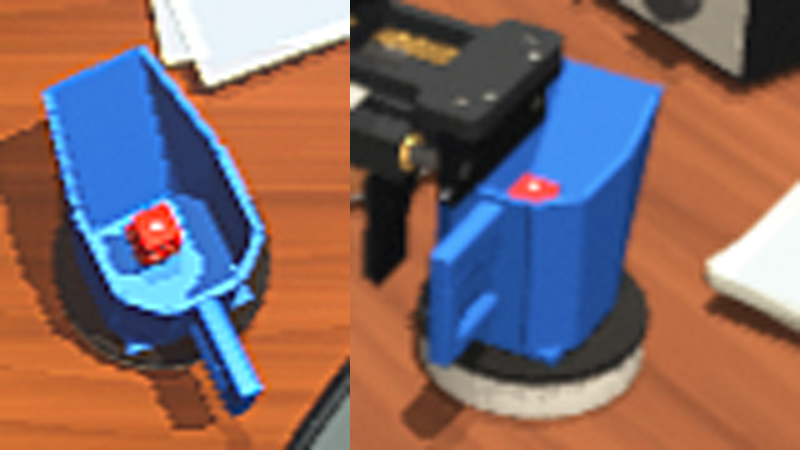

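```bash
python3 -m pendant '[[[0,-41,0],0],[[0,-41,0],0],[[-1,-40,0],0],[[0,0,0],0],[[0,0,40],0],[[0,0,0],0]]'; python3 - <<'E'
from h import *
T=cam('top');S=cam('side')
r=lambda c,x0,y0,x1,y1,k:cv2.resize(c['img'][y0:y1,x0:x1],None,fx=k,fy=k,interpolation=cv2.INTER_CUBIC)
cv2.imwrite('pics/j2.png',np.hstack([r(S,280,150,370,260,5)]))
o=robot.get_obs();p=o['position'];print(p)
E
```

```text
time: 28.75
position: [0.5173, -0.1154, 0.1597]
tool_rot: [0.839, -0.544, -0.004, 0.001]
ft_force: [0.0, -0.5, 0.6]
grip_width: 0.06
[ 0.51953814 -0.11660901  0.16213528]
```

View pics/j2.png

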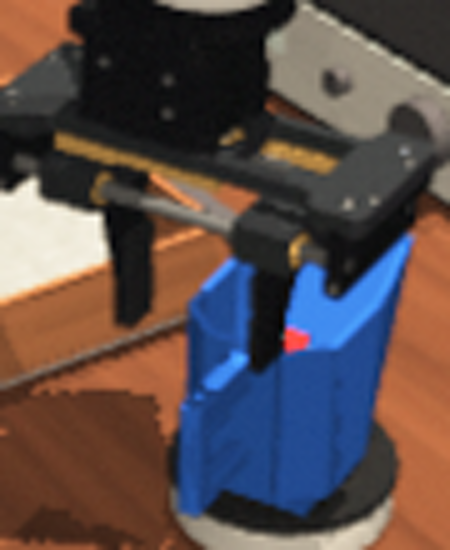

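```bash
python3 -m pendant '[[[0,0,30],0],[[0,0,23],0],[[0,0,0],0],[[0,0,0],0]]' 60; python3 -m pendant '[[[0,0,0],0],[[0,0,0],0],[[0,0,0],0],[[0,0,0],0],[[0,0,0],0],[[0,0,0],0],[[0,0,0],0],[[0,0,0],0]]' 5 60;  python3 -m pendant '[[[0,0,-10],0],[[0,0,-20],0],[[0,0,0],0],[[0,0,0],0]]'; python3 - <<'E'
from h import *
print(robot.get_obs()['moment'])
E
```

```text
time: 29.35
position: [0.5209, -0.1172, 0.1105]
tool_rot: [0.839, -0.544, 0.001, -0.0]
ft_force: [0.1, -0.5, 0.2]
grip_width: 0.06
time: 30.35
position: [0.5202, -0.1167, 0.109]
tool_rot: [0.839, -0.544, 0.0, -0.0]
ft_force: [0.3, 0.6, -0.4]
grip_width: 0.0113
time: 30.85
position: [0.5195, -0.1164, 0.1388]
tool_rot: [0.839, -0.544, -0.001, 0.0]
ft_force: [-0.5, 0.5, -2.5]
grip_width: 0.0111
[-0.09374076  0.31156554  0.01462348]
```

```bash
python3 -m pendant '[[[0,0,-15],0],[[0,0,-25],0],[[0,0,-24],0],[[0,0,0],-6],[[0,0,0],-9],[[0,0,0],-9],[[0,0,0],-9],[[0,0,0],-9]]'; python3 -m pendant '[[[0,0,0],-9],[[0,0,0],-9],[[0,0,0],-6],[[3,-20,0],0],[[6,-40,0],0],[[6,-40,0],0],[[6,-40,0],0],[[6,-40,0],0]]'; python3 -m pendant '[[[6,-36,0],0],[[3,-20,0],0],[[0,0,0],0],[[0,0,0],0]]'; python3 - <<'E'
from h import *
print(robot.get_obs()['moment'])
T=cam('top');S=cam('side')
r=lambda c,x0,y0,x1,y1,k:cv2.resize(c['img'][y0:y1,x0:x1],None,fx=k,fy=k,interpolation=cv2.INTER_CUBIC)
cv2.imwrite('pics/k1.png',np.hstack([r(T,150,120,290,260,3),r(S,200,80,340,220,3)]))
E
```

```text
time: 31.85
position: [0.52, -0.1166, 0.2035]
tool_rot: [0.979, -0.205, 0.0, 0.0]
ft_force: [0.1, -0.4, -1.9]
grip_width: 0.0115
time: 32.85
position: [0.5466, 0.0659, 0.2033]
tool_rot: [1.0, -0.0, -0.0, -0.0]
ft_force: [0.5, -0.8, -2.3]
grip_width: 0.0116
time: 33.35
position: [0.5555, 0.1187, 0.203]
tool_rot: [1.0, 0.0, -0.0, 0.0]
ft_force: [0.3, -0.4, -1.9]
grip_width: 0.0113
[-0.26083518  0.0494164   0.02005242]
```

View pics/k1.png

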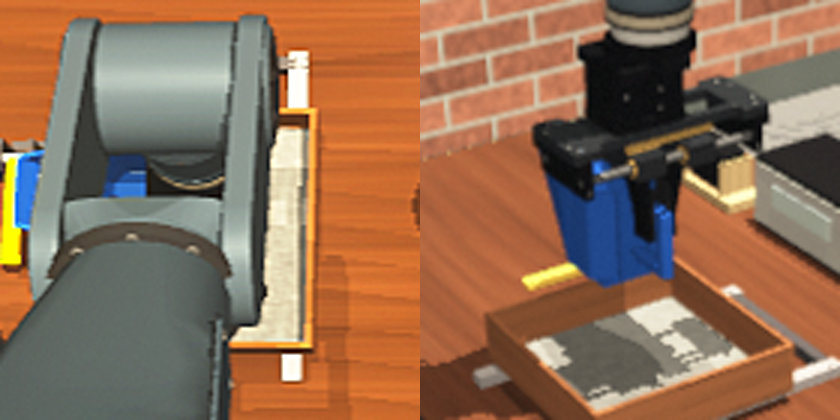

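```bash
cat > m.py <<'E'
from rig import robot
o=robot.get_obs();print('  M',o['moment'].round(3),'F',o['ft_force'].round(1))
E
R='[[[0,0,0],0],[[0,0,0],0],[[0,0,0],0]]'
python3 -m pendant '[[[0,0,0],0],[[0,0,0],0],[[0,0,0],0]]' - 35 |tail -1; python3 m.py; python3 -m pendant '[[[0,0,0],0],[[0,0,0],0],[[0,0,0],0]]' - 25|tail -1; python3 m.py; python3 -m pendant '[[[0,0,0],0],[[0,0,0],0],[[0,0,0],0]]' - 18|tail -1; python3 m.py; python3 -m pendant '[[[0,0,0],0],[[0,0,0],0],[[0,0,0],0]]' - 14|tail -1; python3 m.py;  python3 - <<'E'
from h import *
S=cam('side')
cv2.imwrite('pics/k2.png',cv2.resize(S['img'][80:220,200:340],None,fx=3,fy=3))
E
```

```text
grip_width: 0.0117
  M [-0.256  0.053 -0.068] F [ 0.3 -0.4 -2.1]
grip_width: 0.0119
  M [-0.235  0.046 -0.003] F [ 0.8 -0.4 -2. ]
grip_width: 0.0124
  M [-0.227  0.04  -0.006] F [ 1.   0.5 -2.2]
grip_width: 0.0119
  M [-0.171  0.038  0.017] F [ 0.   0.4 -2.5]
```

View pics/k2.png

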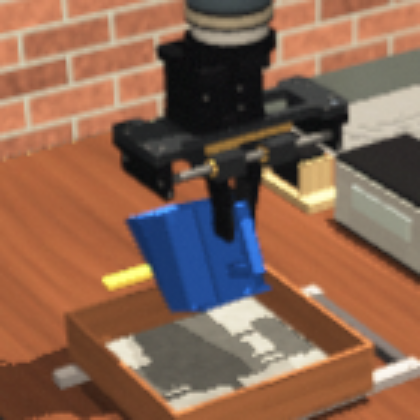

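```bash
python3 -m pendant '[[[0,0,0],0],[[0,0,0],0],[[0,0,0],0]]' - 11 |tail -1; python3 m.py; python3 -m pendant '[[[0,0,0],0],[[0,0,0],0],[[0,0,0],0]]' - 9|tail -1; python3 m.py; python3 -m pendant '[[[0,0,0],0],[[0,0,0],0],[[0,0,0],0]]' - 7|tail -1; python3 m.py; python3 -m pendant '[[[0,0,0],0],[[0,0,0],0],[[0,0,0],0]]' - 6|tail -1; python3 m.py;  python3 - <<'E'
from h import *
S=cam('side')
cv2.imwrite('pics/k3.png',cv2.resize(S['img'][80:220,200:340],None,fx=3,fy=3))
E
```

```text
grip_width: 0.0121
  M [-0.174  0.073 -0.013] F [-0.3 -0.1 -2.2]
grip_width: 0.012
  M [-0.182  0.053 -0.011] F [-1.1  0.4 -2.6]
grip_width: 0.0119
  M [-0.172  0.031  0.011] F [ 0.2  0.3 -1.6]
grip_width: 0.012
  M [-0.083  0.017 -0.01 ] F [-0.1 -0.4 -2.6]
```

View pics/k3.png

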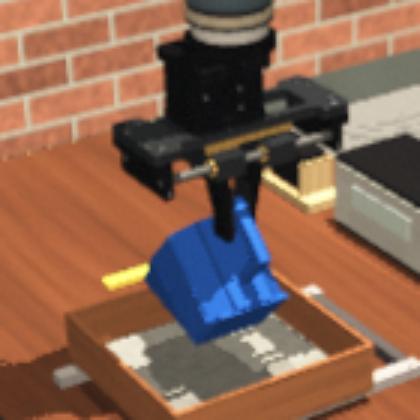

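```bash
python3 -m pendant '[[[0,0,0],0],[[0,0,0],0],[[0,0,0],0]]' - 5 |tail -1; python3 m.py; python3 -m pendant '[[[0,-8,10],0],[[0,-10,14],0],[[0,-10,14],0],[[0,-6,10],0],[[0,0,2],0],[[0,0,0],0]]' - 7; python3 m.py; python3 -m pendant '[[[0,-6,0],0],[[0,-6,-2],0],[[0,0,0],0]]'; python3 m.py
python3 - <<'E'
from h import *
S=cam('side');m=hsvmask(S['img'],(100,120,40),(125,255,255));m[:, :200]=0
b=max(blobs(m),key=lambda b:b[1][4]);print(b)
cv2.imwrite('pics/k4.png',cv2.resize(S['img'][80:240,200:360],None,fx=3,fy=3))
E
```

```text
grip_width: 0.0117
  M [-0.129  0.082  0.048] F [ 0.1  0.6 -2.2]
time: 37.67
position: [0.556, 0.1534, 0.1529]
tool_rot: [1.0, 0.0, 0.0, 0.0]
ft_force: [-0.0, -0.1, -2.8]
grip_width: 0.0122
  M [-0.135  0.068 -0.005] F [-0.  -0.1 -2.8]
time: 38.05
position: [0.5563, 0.1655, 0.1559]
tool_rot: [1.0, 0.001, 0.001, 0.0]
ft_force: [0.1, -2.5, -0.8]
grip_width: 0.0118
  M [-0.404  0.133 -0.046] F [ 0.1 -2.5 -0.8]
(array([266.35926773, 183.31121281]), array([ 246,  154,   43,   52, 1311], dtype=int32))
```

View pics/k4.png

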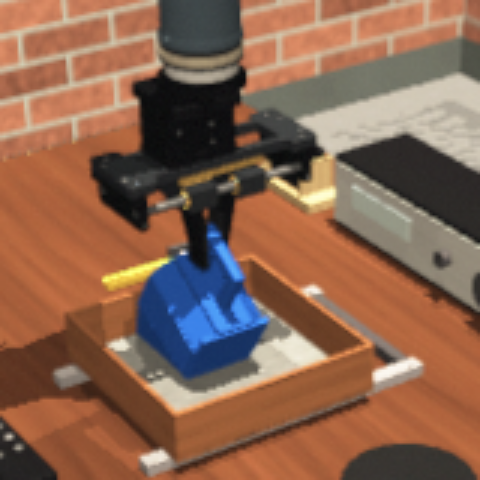

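```bash
python3 -m pendant '[[[0,-8,-6],0],[[0,-8,-5],0],[[0,-7,-4],0],[[0,-7,-3.5],0],[[0,0,0],0]]'; python3 m.py; python3 -m pendant '[[[0,-8,-4],0],[[0,-8,-3],0],[[0,-9,-2.5],0],[[0,0,0],0]]'; python3 m.py; python3 - <<'E'
from h import *
S=cam('side');m=hsvmask(S['img'],(100,120,40),(125,255,255));m[:, :200]=0
b=max(blobs(m),key=lambda b:b[1][4]);print(b)
cv2.imwrite('pics/k5.png',cv2.resize(S['img'][80:240,200:360],None,fx=3,fy=3))
E
```

```text
time: 38.72
position: [0.556, 0.1962, 0.1739]
tool_rot: [1.0, 0.001, 0.0, -0.0]
ft_force: [1.2, -2.1, 0.4]
grip_width: 0.0118
  M [-0.311 -0.01  -0.072] F [ 1.2 -2.1  0.4]
time: 39.22
position: [0.5556, 0.2214, 0.1833]
tool_rot: [1.0, 0.001, 0.0, -0.0]
ft_force: [-0.3, 0.7, -0.4]
grip_width: 0.012
  M [-0.056  0.103  0.021] F [-0.3  0.7 -0.4]
(array([260.76483051, 170.32062147]), array([ 242,  137,   41,   56, 1416], dtype=int32))
```

View pics/k5.png

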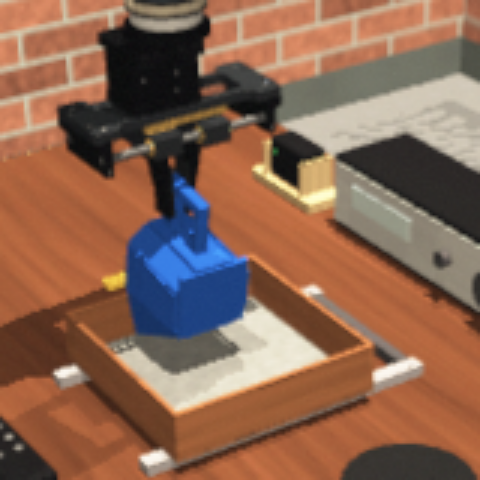

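```bash
python3 -m pendant '[[[0,-7,-2],0],[[0,-7,-2],0],[[0,-6,-1],0],[[0,-7,0],0],[[0,0,0],0]]'; python3 m.py; python3 -m pendant '[[[0,-7,0],0],[[0,-7,0],0],[[0,-7,0],0],[[0,-6,0],0],[[0,0,0],0]]'; python3 m.py; python3 - <<'E'
from h import *
S=cam('side')
for d in dice(S,8): print('side',d[0],d[1],onplane(S,[d[0]],.028)[0].round(3))
m=hsvmask(S['img'],(100,120,40),(125,255,255));m[:, :200]=0
b=max(blobs(m),key=lambda b:b[1][4]);print(b)
cv2.imwrite('pics/k6.png',cv2.resize(S['img'][80:240,200:360],None,fx=3,fy=3))
E
```

```text
time: 39.9
position: [0.5558, 0.248, 0.1883]
tool_rot: [1.0, 0.001, 0.0, -0.0]
ft_force: [-0.3, -0.2, -0.3]
grip_width: 0.0121
  M [-0.179  0.156 -0.007] F [-0.3 -0.2 -0.3]
time: 40.52
position: [0.5557, 0.2751, 0.1876]
tool_rot: [1.0, 0.001, -0.0, -0.0]
ft_force: [0.1, -0.8, -2.2]
grip_width: 0.0118
  M [-0.105  0.023  0.001] F [ 0.1 -0.8 -2.2]
side [110.17790725 118.41260593] 44.25 [0.361 0.993 0.028]
(array([256.13302449, 163.77829252]), array([ 237,  130,   41,   62, 1511], dtype=int32))
```

```bash
python3 -m pendant '[[[0,0,0],0],[[0,0,0],0],[[0,0,0],0],[[0,0,0],0],[[0,10,-2],0],[[0,15,-6],0],[[0,15,-8],0],[[0,15,-8],0]]' - 60;python3 -m pendant '[[[0,15,0],0],[[0,0,0],0],[[0,0,0],0],[[0,0,0],0]]'; python3 m.py; python3 - <<'E'
from h import *
S=cam('side');T=cam('top')
for n,c in(('top',T),('side',S)):
  for d in dice(c,8): print(n,d[0],d[1],onplane(c,[d[0]],.028)[0].round(3))
cv2.imwrite('pics/k7.png',cv2.resize(S['img'][80:240,200:360],None,fx=3,fy=3))
E
```

```text
time: 41.58
position: [0.556, 0.218, 0.213]
tool_rot: [1.0, 0.0, 0.0, -0.0]
ft_force: [-0.4, -0.4, -2.1]
grip_width: 0.0116
time: 42.08
position: [0.5556, 0.2048, 0.2117]
tool_rot: [1.0, 0.001, -0.0, -0.0]
ft_force: [-0.0, -0.5, -2.1]
grip_width: 0.0116
  M [ 0.065  0.042 -0.018] F [-0.  -0.5 -2.1]
top [  5.97981881 286.98933658] 147.75 [0.319 0.714 0.028]
side [264.12932199 196.75722582] 19.28125 [0.548 0.188 0.028]
side [252.25114679 187.52331804] 37.46875 [0.546 0.252 0.028]
side [110.25803991 118.39741784] 44.375 [0.362 0.993 0.028]
```

View pics/k7.png

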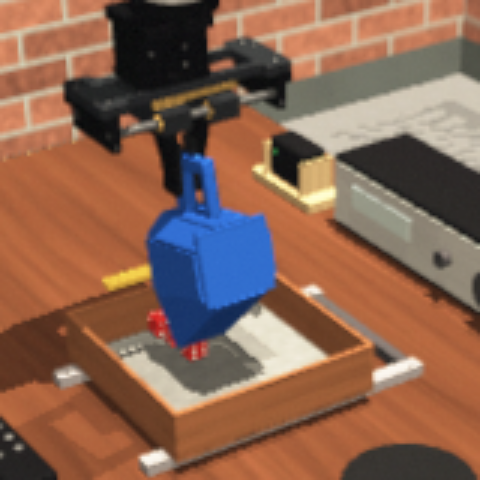

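```bash
python3 -m pendant '[[[0,0,-30],0],[[0,15,0],0],[[0,-15,0],0],[[0,0,0],0],[[0,0,-30],0],[[0,0,-30],0],[[0,0,0],0],[[0,0,0],0]]'; python3 - <<'E'
from h import *
S=cam('side');T=cam('top')
for n,c in(('top',T),('side',S)):
  for d in dice(c,8): print(n,d[0],d[1],onplane(c,[d[0]],.028)[0].round(3))
E
```

```text
time: 43.18
position: [0.5548, 0.2042, 0.3004]
tool_rot: [1.0, 0.0, -0.001, 0.0]
ft_force: [-0.3, 0.1, -3.0]
grip_width: 0.0114
top [  4.52266597 304.89342068] 372.65625 [0.273 0.714 0.028]
side [258.11513674 190.24048233] 139.40625 [0.553 0.229 0.028]
side [110.08660651 118.43191201] 44.15625 [0.361 0.993 0.028]
```

```bash
python3 -m pendant '[[[2,20,0],0],[[5,45,0],0],[[5,45,0],0],[[5,45,0],0],[[5,45,0],0],[[5,45,0],0],[[5,40,0],0],[[0,9,0],0]]'; python3 -m pendant '[[[0,0,0],0],[[0,0,0],0]]'; python3 m.py; python3 - <<'E'
from h import *
S=cam('side');T=cam('top')
for n,c in(('top',T),('side',S)):
  for d in dice(c,8): print(n,d[0],d[1],onplane(c,[d[0]],.028)[0].round(3))
r=lambda c,x0,y0,x1,y1,k:cv2.resize(c['img'][y0:y1,x0:x1],None,fx=k,fy=k,interpolation=cv2.INTER_CUBIC)
cv2.imwrite('pics/t1.png',np.hstack([r(T,140,140,270,250,3),r(S,215,120,345,230,3)]))
E
```

```text
time: 44.28
position: [0.5877, -0.0935, 0.3012]
tool_rot: [1.0, -0.002, -0.001, 0.0]
ft_force: [0.6, -0.1, -2.1]
grip_width: 0.0116
time: 44.52
position: [0.5875, -0.0886, 0.3018]
tool_rot: [1.0, 0.001, -0.001, -0.0]
ft_force: [-0.6, 0.3, -1.9]
grip_width: 0.0115
  M [0.015 0.072 0.021] F [-0.6  0.3 -1.9]
top [  4.52799221 304.96448508] 370.40625 [0.273 0.714 0.028]
top [184.86320891 200.15890239] 108.0 [0.551 0.247 0.028]
top [202.33369929 198.90113969] 49.8125 [0.554 0.201 0.028]
side [257.65901811 190.50400376] 94.3125 [0.551 0.228 0.028]
side [122.767696   115.53405245] 18.46875 [0.409 0.993 0.028]
```

```bash
python3 -m pendant '[[[0,0,0],0],[[0,0,0],0],[[0,0,0],0]]' - 12 |tail -1; python3 m.py; python3 -m pendant '[[[0,0,0],0],[[0,0,0],0],[[0,0,0],0],[[0,0,0],0]]' - 6|tail -1; python3 m.py; python3 -m pendant '[[[0,0,0],0],[[0,0,0],0],[[0,0,0],0],[[0,0,0],0]]' - 5|tail -1; python3 m.py; python3 - <<'E'
from h import *
S=cam('side');m=hsvmask(S['img'],(100,120,40),(125,255,255));m[:,:200]=0
ct=max(cv2.findContours(m,cv2.RETR_EXTERNAL,cv2.CHAIN_APPROX_NONE)[0],key=cv2.contourArea)[:,0]
o=robot.get_obs()['position'];print(o)
# section plane x=const through the jug (jug x-z plane): cast hull vertices on it
h=cv2.approxPolyDP(cv2.convexHull(ct.reshape(-1,1,2)),2,True)[:,0]
O,d=rays(S,h);P=O+d*((o[0]-O[0])/d[:,:1])
for a,b in zip(h,P): print(a,((b-o+[0,0,.003])*1000).round()[1:])
E
```

```text
grip_width: 0.0119
  M [-0.033  0.064 -0.022] F [ 0.3 -1.  -2.1]
grip_width: 0.0118
  M [-0.077  0.032  0.058] F [-0.1 -0.5 -0.6]
grip_width: 0.0122
  M [-0.079  0.049  0.051] F [-0.2 -0.4 -2.3]
[ 0.58803841 -0.08961804  0.3020545 ]
[342 136] [-8. 17.]
[355 155] [-55. -10.]
[363 176] [-86. -47.]
[351 191] [ -50. -103.]
[329 200] [  30. -168.]
[307 184] [ 123. -168.]
[306 180] [ 128. -158.]
[315 158] [ 90. -79.]
```

```bash
python3 -m pendant '[[[0,23.5,37],0],[[0,23.5,37],0],[[0,23.5,37],0],[[0,0,0],0],[[0,0,11],0],[[0,0,11],0],[[0,0,0],0]]' - 7; python3 m.py; python3 -m pendant '[[[0,6.5,5],0],[[0,6.5,5],0],[[0,6.5,5],0],[[0,0,0],0]]'; python3 m.py; python3 -m pendant '[[[0,6.5,5],0],[[0,6.5,5],0],[[0,0,0],0]]'; python3 m.py; cat > jv.py <<'E'
from h import *
S=cam('side');m=hsvmask(S['img'],(100,120,40),(125,255,255));m[:,:200]=0
ct=max(cv2.findContours(m,cv2.RETR_EXTERNAL,cv2.CHAIN_APPROX_NONE)[0],key=cv2.contourArea)[:,0]
o=robot.get_obs()['position']
h=cv2.approxPolyDP(cv2.convexHull(ct.reshape(-1,1,2)),2,True)[:,0]
def pl(h,dx):
    O,d=rays(S,h);return O+d*((o[0]+dx-O[0])/d[:,:1])
A=pl(h,0);B=pl(h,-.04)
for a,p,q in zip(h,A,B): print(a,'mid',((p-o+[0,0,.003])*1000).round()[1:],'near',((q-o+[0,0,.003])*1000).round()[1:])
E
python3 jv.py
```

```text
time: 46.92
position: [0.5883, -0.1594, 0.1692]
tool_rot: [1.0, 0.001, 0.0, -0.0]
ft_force: [-0.7, -0.4, -2.1]
grip_width: 0.0119
  M [-0.082  0.056 -0.029] F [-0.7 -0.4 -2.1]
time: 47.42
position: [0.5889, -0.1816, 0.1559]
tool_rot: [1.0, 0.001, 0.001, 0.002]
ft_force: [-1.4, -1.7, 5.0]
grip_width: 0.0125
  M [-0.475  0.399  0.011] F [-1.4 -1.7  5. ]
time: 47.8
position: [0.5892, -0.1951, 0.146]
tool_rot: [1.0, 0.001, 0.002, 0.002]
ft_force: [-1.6, -3.5, 3.9]
grip_width: 0.0119
  M [-0.631  0.395  0.068] F [-1.6 -3.5  3.9]
[381 249] mid [-56. -42.] near [-95.   0.]
[360 259] mid [   9. -113.] near [-34. -67.]
[343 260] mid [  71. -157.] near [  24. -108.]
[321 228] mid [ 166. -114.] near [113. -67.]
[342 220] mid [ 83. -42.] near [35. -0.]
[372 215] mid [-18.  27.] near [-59.  66.]
[382 242] mid [-56. -22.] near [-96.  19.]
```

```bash
python3 -m pendant '[[[0,0,0],0],[[0,0,0],0],[[0,0,-15],0],[[0,0,-25],0],[[0,-28,0],0],[[0,-29,0],0],[[0,-28,0],0],[[0,0,0],0]]' - 40; python3 jv.py; python3 -m pendant '[[[0,0,12],0],[[0,0,12],0],[[0,0,6],0],[[0,0,0],0]]' - 10;python3 m.py
```

```text
time: 48.85
position: [0.5875, -0.1051, 0.1845]
tool_rot: [1.0, 0.002, -0.0, -0.001]
ft_force: [0.3, -0.3, -2.7]
grip_width: 0.0114
[348 184] mid [-21.  27.] near [-68.  63.]
[356 217] mid [-56. -44.] near [-101.   -4.]
[321 230] mid [  75. -157.] near [  23. -110.]
[301 199] mid [ 167. -110.] near [109. -66.]
time: 49.4
position: [0.5875, -0.1078, 0.1529]
tool_rot: [1.0, 0.0, -0.001, -0.0]
ft_force: [0.2, -1.4, -2.1]
grip_width: 0.0118
  M [-0.135  0.036  0.059] F [ 0.2 -1.4 -2.1]
```

```bash
python3 -m pendant '[[[0,6,3],0],[[0,7,3],0],[[0,6,3],0],[[0,0,0],0]]' - 9;python3 m.py; python3 -m pendant '[[[0,6,4],0],[[0,6,4],0],[[0,6,4],0],[[0,0,0],0]]';python3 m.py; python3 jv.py; python3 -m pendant '[[[0,6,4],0],[[0,6,4.5],0],[[0,5,4.5],0],[[0,0,0],0]]';python3 m.py; python3 jv.py
```

```text
time: 49.9
position: [0.5886, -0.1281, 0.1457]
tool_rot: [1.0, 0.0, 0.001, 0.001]
ft_force: [0.0, -2.1, 2.5]
grip_width: 0.0118
  M [-0.539  0.231  0.009] F [ 0.  -2.1  2.5]
time: 50.4
position: [0.5886, -0.1455, 0.1333]
tool_rot: [1.0, -0.0, 0.001, 0.0]
ft_force: [1.2, -2.2, 3.0]
grip_width: 0.0123
  M [-0.4    0.063 -0.027] F [ 1.2 -2.2  3. ]
[306 205] mid [183. -65.] near [126. -21.]
[313 203] mid [152. -43.] near [97.  0.]
[358 213] mid [-22.  21.] near [-67.  61.]
[364 239] mid [-49. -36.] near [-92.   7.]
[339 249] mid [  38. -120.] near [-10. -72.]
[323 244] mid [ 104. -145.] near [ 52. -96.]
time: 50.95
position: [0.5874, -0.1615, 0.119]
tool_rot: [1.0, -0.0, -0.001, -0.001]
ft_force: [0.2, -0.1, -0.6]
grip_width: 0.0116
  M [-0.174 -0.047 -0.058] F [ 0.2 -0.1 -0.6]
[309 203] mid [184. -37.] near [128.   7.]
[314 201] mid [162. -19.] near [107.  23.]
[360 222] mid [-17.  17.] near [-61.  57.]
[365 227] mid [-34.  13.] near [-77.  54.]
[365 249] mid [-40. -45.] near [-83.  -1.]
[338 254] mid [  56. -122.] near [  7. -73.]
[323 245] mid [ 119. -133.] near [ 67. -84.]
```

```bash
python3 -m pendant '[[[0,5,4],0],[[0,5,4],0],[[0,4,4],0],[[0,0,0],0],[[0,0,0],0]]' - 6;python3 m.py; python3 -m pendant '[[[0,0,0],0],[[0,0,0],0],[[0,0,0],0],[[0,0,0],0]]' 40; python3 jv.py;python3 - <<'E'
from h import *
T=cam('top');S=cam('side')
r=lambda c,x0,y0,x1,y1,k:cv2.resize(c['img'][y0:y1,x0:x1],None,fx=k,fy=k,interpolation=cv2.INTER_CUBIC)
cv2.imwrite('pics/s1.png',np.hstack([r(T,270,120,370,250,4),r(S,280,150,380,280,4)]))
E
```

```text
time: 51.62
position: [0.5879, -0.1755, 0.1079]
tool_rot: [1.0, 0.0, -0.0, -0.0]
ft_force: [-0.6, 0.7, -0.6]
grip_width: 0.0118
  M [-0.051  0.105 -0.004] F [-0.6  0.7 -0.6]
time: 52.12
position: [0.5882, -0.1756, 0.1082]
tool_rot: [1.0, 0.0, 0.0, 0.0]
ft_force: [0.3, -0.1, 0.3]
grip_width: 0.0384
[312 203] mid [186. -20.] near [131.  24.]
[328 196] mid [120.  35.] near [69. 75.]
[337 199] mid [85. 44.] near [36. 84.]
[369 233] mid [-34.  15.] near [-76.  57.]
[367 256] mid [-34. -50.] near [-76.  -5.]
[338 256] mid [  71. -118.] near [ 22. -69.]
[329 251] mid [ 108. -126.] near [ 58. -76.]
[322 243] mid [ 139. -119.] near [ 86. -70.]
```

View pics/s1.png

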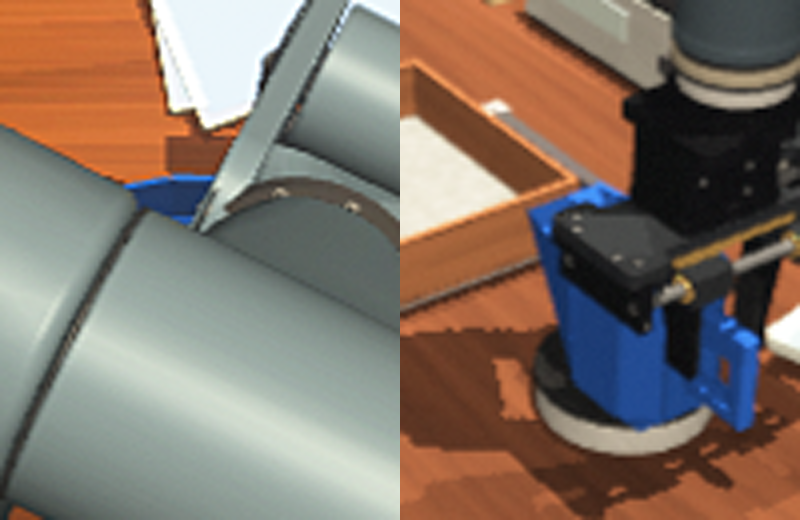

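```bash
python3 - <<'E'
from h import *
S=cam('side');print(onplane(S,[(312,203),(328,196)],.12).round(4), onplane(S,[(369,233)],.116).round(4))
E
python3 -m pendant '[[[0,0,0],0],[[0,0,0],0],[[0,0,0],0],[[0,0,0],0],[[0,0,0],0],[[0,0,0],0],[[0,0,-10],0],[[0,0,-20],0]]' 5 60;  python3 -m pendant '[[[0,0,-20],0],[[0,0,-20],0],[[0,0,0],0]]'; python3 m.py; python3 - <<'E'
from h import *
T=cam('top');w=hsvmask(T['img'],(0,0,200),(180,60,255))
for ce,s in blobs(w,900,2500): print('white',ce.round(1),s,onplane(T,[ce],.008)[0].round(4))
S=cam('side');w=hsvmask(S['img'],(0,0,190),(180,60,255))
for ce,s in blobs(w,700,2500): print('whiteS',ce.round(1),s,onplane(S,[ce],.008)[0].round(4))
E
```

```text
[[ 0.5562 -0.0336  0.12  ]
 [ 0.6083 -0.0296  0.12  ]] [[ 0.5925 -0.2047  0.116 ]]
time: 53.32
position: [0.5873, -0.1752, 0.1377]
tool_rot: [1.0, 0.0, -0.001, -0.001]
ft_force: [-0.3, -0.3, -2.3]
grip_width: 0.0115
time: 53.7
position: [0.5892, -0.1761, 0.18]
tool_rot: [1.0, 0.0, 0.002, 0.001]
ft_force: [0.1, 0.2, -1.4]
grip_width: 0.0114
  M [-0.16  -0.028  0.006] F [ 0.1  0.2 -1.4]
white [427.8  94. ] [ 408   73   42   41 1168] [ 0.8554 -0.4165  0.008 ]
white [333.4 114.5] [ 303   85   77   67 2166] [ 0.7952 -0.1526  0.008 ]
white [205.  172.9] [180 162  71  35 911] [0.63   0.1984 0.008 ]
white [322.5 262.5] [ 268  231  107   64 1591] [ 0.3881 -0.1171  0.008 ]
whiteS [203.4  51.4] [148   0 121 111 810] [1.049  1.6288 0.008 ]
whiteS [524.6  89.5] [ 482   75   78   33 1048] [1.9043 0.3282 0.008 ]
whiteS [327.  119.2] [294 106  57  26 726] [1.0513 0.5606 0.008 ]
whiteS [272.5 197.7] [ 236  179   72   38 1305] [0.5817 0.1978 0.008 ]
whiteS [517.9 280.1] [ 489  261   57   38 1409] [ 0.8566 -0.4257  0.008 ]
whiteS [356.7 302.3] [ 332  285   50   36 1427] [ 0.5041 -0.2784  0.008 ]
```

```bash
python3 -m pendant '[[[-10,21,0],0],[[-21,42,0],0],[[-21,42,0],0],[[-20,42,0],0],[[-10,20,0],0],[[0,0,0],0],[[0,0,0],0]]'; python3 - <<'E'
from h import *
o=robot.get_obs()['position'];print(o)
T=cam('top');S=cam('side')
w=hsvmask(S['img'],(0,0,190),(180,60,255))
for ce,s in blobs(w,500,2500): print('whiteS',ce.round(1),s,onplane(S,[ce],.008)[0].round(4))
E
```

```text
time: 54.68
position: [0.5063, -0.3412, 0.1775]
tool_rot: [1.0, 0.001, -0.0, -0.001]
ft_force: [0.8, 0.5, -2.6]
grip_width: 0.0112
[ 0.50634369 -0.34120316  0.17748329]
whiteS [235.1  50. ] [191   5  95  83 529] [1.1955 1.5536 0.008 ]
whiteS [29.1 72.4] [  0  17  78  98 784] [0.2289 1.7903 0.008 ]
whiteS [524.2  90.3] [ 482   74   78   37 1204] [1.8952 0.3235 0.008 ]
whiteS [272.4 197.7] [ 236  179   72   38 1318] [0.5816 0.198  0.008 ]
whiteS [432.5 244.5] [ 396  224   67   45 1624] [ 0.7966 -0.2218  0.008 ]
whiteS [357.  302.5] [ 333  285   49   36 1392] [ 0.5041 -0.2794  0.008 ]
whiteS [460.  303.8] [441 291  39  27 506] [ 0.6871 -0.4066  0.008 ]
```

Lower onto the coaster: 91 mm down, softly at the end.

```bash
python3 -m pendant '[[[0,2,35],0],[[0,0,35],0],[[0,0,12],0],[[0,0,5],0],[[0,0,0],0],[[0,0,0],0]]'; python3 m.py; python3 -m pendant '[[[0,0,2.5],0],[[0,0,0],0],[[0,0,0],0]]';python3 m.py
```

```text
time: 55.52
position: [0.507, -0.3452, 0.0923]
tool_rot: [1.0, 0.0, 0.001, 0.001]
ft_force: [-1.0, -0.4, -2.4]
grip_width: 0.0114
  M [-0.263  0.055 -0.006] F [-1.  -0.4 -2.4]
time: 55.9
position: [0.5062, -0.3447, 0.0887]
tool_rot: [1.0, 0.0, 0.0, 0.0]
ft_force: [-0.2, 0.2, -2.3]
grip_width: 0.0117
  M [-0.199  0.059  0.043] F [-0.2  0.2 -2.3]
```

```bash
python3 -m pendant '[[[0,-1,1.5],0],[[0,0,0],0],[[0,0,0],0]]';python3 m.py;python3 -m pendant '[[[0,0,1.5],0],[[0,0,0],0],[[0,0,0],0]]';python3 m.py
```

```text
time: 56.28
position: [0.5062, -0.3436, 0.087]
tool_rot: [1.0, 0.0, -0.0, -0.0]
ft_force: [0.8, -0.0, -1.4]
grip_width: 0.0116
  M [-0.224  0.019  0.025] F [ 0.8 -0.  -1.4]
time: 56.65
position: [0.5064, -0.3439, 0.086]
tool_rot: [1.0, 0.0, 0.0, 0.0]
ft_force: [-1.0, -0.4, 2.2]
grip_width: 0.0113
  M [-0.062  0.181 -0.032] F [-1.  -0.4  2.2]
```

```bash
python3 -m pendant '[[[0,0,0],0],[[0,0,0],0]]' - 10;python3 -m pendant '[[[0,0,0],0],[[0,0,0],0],[[0,0,0],0],[[0,0,0],0],[[0,0,-20],0],[[0,0,-40],0],[[0,0,-50],0],[[0,0,0],0]]' 40; python3 -m pendant '[[[5,-50,0],0],[[0,-55,0],-9],[[-8,-50,0],-9],[[-16,-50,0],-9],[[-25,-45,0],-9],[[-30,-40,0],-9],[[-40,-30,0],-9],[[-45,-25,0],-9]]'; python3 -m pendant '[[[0,0,0],-9],[[0,0,0],-9],[[0,0,0],-9],[[0,0,0],0]]'; python3 - <<'E'
from h import *
T=cam('top');S=cam('side')
for n,c in(('top',T),('side',S)):
  m=hsvmask(c['img'],(105,140,50),(125,255,255))
  print(n,[(b[0].round(1),b[1]) for b in blobs(m,300)])
  for d in dice(c,8): print(n,d[0].round(1),d[1],onplane(c,[d[0]],.028)[0].round(3))
r=lambda c,x0,y0,x1,y1,k:cv2.resize(c['img'][y0:y1,x0:x1],None,fx=k,fy=k,interpolation=cv2.INTER_CUBIC)
cv2.imwrite('pics/f1.png',np.hstack([r(T,340,165,440,265,4),r(S,310,210,410,310+10,4)[:400]]))
E
```

```text
time: 56.9
position: [0.5064, -0.3439, 0.0859]
tool_rot: [1.0, 0.0, 0.0, 0.0]
ft_force: [-0.5, -0.6, 4.1]
grip_width: 0.0121
time: 57.9
position: [0.5084, -0.3456, 0.2001]
tool_rot: [1.0, 0.0, 0.004, 0.003]
ft_force: [-0.3, -0.3, 0.6]
grip_width: 0.0399
time: 58.9
position: [0.2812, -0.1296, 0.195]
tool_rot: [0.855, 0.518, -0.0, -0.001]
ft_force: [0.8, -1.1, -0.1]
grip_width: 0.0396
time: 59.4
position: [0.2831, -0.1311, 0.1952]
tool_rot: [0.714, 0.7, 0.0, -0.001]
ft_force: [-0.1, 0.3, 0.1]
grip_width: 0.0399
top [(array([375.8, 211.9]), array([355, 199,  52,  29, 753], dtype=int32))]
top [  4.5 304.9] 370.5625 [0.273 0.714 0.028]
top [184.9 200.2] 108.1875 [0.551 0.247 0.028]
top [202.5 199.1] 46.40625 [0.554 0.2   0.028]
side [(array([357.9, 284.2]), array([ 326,  247,   67,   75, 2950], dtype=int32))]
side [257.9 191.7] 64.46875 [0.548 0.222 0.028]
```

```bash
python3 - <<'E'
from h import *
T=cam('top');m=hsvmask(T['img'],(100,120,50),(128,255,255));n,l,s,ce=cv2.connectedComponentsWithStats(m)
i=1+np.argmax(s[1:,4]);ys,xs=np.where(l==i)
L=[(xs.min(),ys[xs<=xs.min()+1].min()),(xs.min(),ys[xs<=xs.min()+1].max())];print(L,onplane(T,L,.098).round(4))
H=(xs.max(),ys[xs>=xs.max()-3].mean());print(H,onplane(T,[H],.094).round(4))
for u in range(xs.min(),xs.max()+1,4):print(u,ys[xs==u].min(),ys[xs==u].max(),end='; ')
w=hsvmask(T['img'],(0,0,185),(180,70,255))
ct=[c for c in cv2.findContours(w,cv2.RETR_EXTERNAL,cv2.CHAIN_APPROX_NONE)[0] if 355<c[:,0,0].mean()<400 and 190<c[:,0,1].mean()<245 and len(c)>10]
for c in ct: print('\nw',cv2.boundingRect(c),cv2.contourArea(c))
E
```

```text
[(np.int64(355), np.int64(203)), (np.int64(355), np.int64(223))] [[ 0.5305 -0.1922  0.098 ]
 [ 0.4802 -0.1911  0.098 ]]
(np.int64(407), np.float64(214.47619047619048)) [[ 0.5023 -0.3216  0.094 ]]
355 204 223; 359 203 223; 363 202 224; 367 200 225; 371 200 226; 375 200 208; 379 198 208; 383 199 208; 387 199 207; 391 199 227; 395 199 227; 399 199 227; 403 204 224; 407 221 221; 
w (363, 228, 30, 11) 83.0

w (380, 197, 9, 1) 0.0
```

View pics/f1.png

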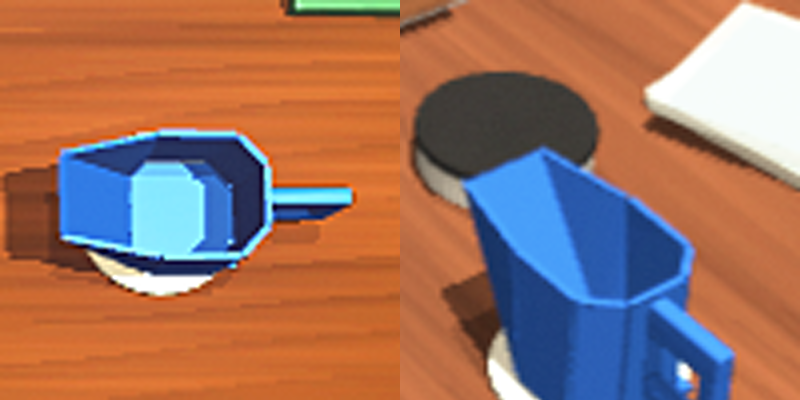

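```bash
python3 - <<'E'
from h import *
T=cam('top');m=hsvmask(T['img'],(20,110,90),(36,255,255));m[:150]=0;m[215:]=0;m[:,180:]=0
ys,xs=np.where(m);print(xs.min(),xs.max(),ys.min(),ys.max());e=ys>=ys.max()-1
print(onplane(T,[(xs[e].mean(),ys.max()+.5),(xs.mean(),ys.min())],.05).round(4))
print(robot.get_obs()['position'],robot.get_obs()['tool_rot'])
E
```

```text
150 179 156 209
[[0.5221 0.273  0.05  ]
 [0.6661 0.3276 0.05  ]]
[ 0.28342874 -0.13120668  0.19539852] [ 7.13977130e-01  7.00168935e-01  1.00120296e-05 -3.46976295e-04]
```

```bash
python3 - <<'E'
from h import *
T=cam('top');m=hsvmask(T['img'],(20,110,90),(36,255,255))
for ce,s in blobs(m,30):
  if 130<ce[0]<175 and 150<ce[1]<215:
    print(ce,s,onplane(T,[ce,(ce[0],s[1]+s[3]-.5),(ce[0],s[1]-.5)],.05).round(4))
E
python3 -m pendant '[[[20,10,0],0],[[52,27,0],0],[[52,27,0],0],[[52,27,0],0],[[52,27,0],0],[[52,27,0],0],[[52,27,0],0],[[52,27,0],0]]' 40; python3 -m pendant '[[[52,27,0],0],[[0,0,0],0],[[0,0,0],0]]'
```

```text
[153.73305085 190.47457627] [150 173   8  35 236] [[0.5727 0.3257 0.05  ]
 [0.5274 0.3238 0.05  ]
 [0.6211 0.3278 0.05  ]]
time: 60.65
position: [0.49, 0.251, 0.1953]
tool_rot: [0.713, 0.701, -0.0, 0.0]
ft_force: [0.5, -0.5, 0.6]
grip_width: 0.0401
time: 61.02
position: [0.5162, 0.3, 0.1948]
tool_rot: [0.713, 0.701, -0.001, -0.0]
ft_force: [0.1, -0.5, 0.9]
grip_width: 0.04
```

```bash
python3 -m pendant '[[[24,24,0],0],[[0,0,50],0],[[0,0,50],0],[[0,0,30],0],[[0,0,10],0],[[0,0,0],0]]'; python3 -m pendant '[[[0,0,0],0],[[0,0,0],0],[[0,0,0],0],[[0,0,0],0],[[0,0,0],0]]' 5 12; python3 -m pendant '[[[0,0.6,-7],0],[[0,0.7,-7],0],[[0,1.8,-7],0],[[0,2,-7],0],[[0,3,-6.5],0],[[0,3,-6.5],0],[[0,4,-6],0],[[0,4.3,-6],0]]'; python3 -m pendant '[[[0,5,-5],0],[[0,5,-5],0],[[0,3,-3],0],[[0,2,-2],0],[[0,0,0],0]]'; python3 m.py
```

```text
time: 61.78
position: [0.5416, 0.323, 0.0557]
tool_rot: [0.714, 0.7, -0.0, -0.0]
ft_force: [0.2, -0.6, 0.1]
grip_width: 0.04
time: 62.4
position: [0.5422, 0.3239, 0.0564]
tool_rot: [0.713, 0.701, 0.0, 0.0]
ft_force: [-1.3, -1.8, 5.6]
grip_width: 0.0159
time: 63.4
position: [0.5607, 0.3236, 0.1088]
tool_rot: [0.713, 0.701, -0.001, -0.0]
ft_force: [-2.0, 0.3, -1.8]
grip_width: 0.0158
time: 64.03
position: [0.5748, 0.3234, 0.122]
tool_rot: [0.713, 0.701, -0.001, -0.001]
ft_force: [-4.8, 0.9, -9.9]
grip_width: 0.016
  M [0.327 0.687 0.036] F [-4.8  0.9 -9.9]
```

```bash
python3 -m pendant '[[[0,2,-3],0],[[0,0,0],0]]'; python3 -m pendant '[[[0,0,0],0],[[0,0,0],0],[[0,0,0],0],[[0,0,0],0],[[0,-15,-40],0],[[0,-30,-40],0],[[0,-40,-20],0],[[0,-40,0],0]]' 40; python3 -m pendant '[[[20,-40,0],0],[[20,-40,0],0],[[20,-30,0],0],[[0,0,0],0]]'; python3 - <<'E'
from h import *
T=cam('top');S=cam('side')
for n,c in(('top',T),('side',S)):
  m=hsvmask(c['img'],(20,110,90),(36,255,255))
  for ce,s in blobs(m,25): print(n,'yel',ce.round(1),s)
  for d in dice(c,8): print(n,d[0].round(1),d[1],onplane(c,[d[0]],.028)[0].round(3))
P=lambda a,r:[.623-r*np.cos(a),.324,.045+r*np.sin(a)]
for a in(0.8,.873): print(proj(T,[P(a,.096)]),proj(S,[P(a,.096)]))
E
```

```text
time: 64.28
position: [0.5769, 0.3233, 0.1249]
tool_rot: [0.714, 0.701, -0.002, -0.001]
ft_force: [-3.8, 3.0, -16.8]
grip_width: 0.0158
time: 65.28
position: [0.4538, 0.3261, 0.2291]
tool_rot: [0.714, 0.701, 0.003, 0.001]
ft_force: [-0.5, 1.2, 0.3]
grip_width: 0.0399
time: 65.78
position: [0.3424, 0.3884, 0.2271]
tool_rot: [0.712, 0.702, 0.0, -0.0]
ft_force: [0.2, 0.4, -0.7]
grip_width: 0.0398
top yel [118.2  89.9] [117  82   3  14  27]
top yel [117.2  96.5] [102  86  23  17  40]
top yel [221.3 156.1] [185 156  70   2  74]
top yel [150.4 180.8] [143 171  15  20 138]
top yel [520.2 275.1] [490 221  70 106 943]
top yel [213. 234.] [173 233  80   3 106]
top [  0.7 329.7] 21.96875 [0.209 0.719 0.028]
top [184.8 200.2] 109.3125 [0.551 0.247 0.028]
top [202.5 199.1] 46.40625 [0.554 0.2   0.028]
side yel [104.2 111.2] [ 83 106  44  13 102]
side yel [252.4 157. ] [242 148  22  18  83]
side [257.7 190.5] 95.46875 [0.551 0.228 0.028]
side [110.2 118.4] 43.875 [0.361 0.993 0.028]
[[147.65558425 191.7324507 ]] [[241.37668235 151.09047503]]
[[147.24745555 189.29623599]] [[242.82527721 149.19900001]]
```

```bash
python3 - <<'E'
from h import *
T=cam('top','topF.png');S=cam('side','sideF.png')
for n in('top0','topF','side0','sideF'):
  m=hsvmask(cv2.imread(f'pics/{n}.png'),(20,110,90),(36,255,255))
  for ce,s in blobs(m,40):
    if (130<ce[0]<175 and 150<ce[1]<215 and 'top' in n) or (230<ce[0]<275 and 'side' in n): print(n,ce.round(1),s)
a,b=cv2.imread('pics/top0.png'),cv2.imread('pics/topF.png')
d=(cv2.absdiff(a,b).max(2)>60).astype(np.uint8)
for ce,s in blobs(cv2.morphologyEx(d,cv2.MORPH_OPEN,np.ones((2,2))),12): print('diff',ce.round(),s)
E
```

```text
top0 [150.8 182.9] [144 171  14  24 158]
topF [150.4 180.8] [143 171  15  20 138]
side0 [251.1 159.1] [240 152  23  15  86]
sideF [252.1 156.8] [242 148  21  18  82]
diff [308. 176.] [ 280  145   54   74 1868]
diff [150. 189.] [145 180  12  16  78]
diff [418. 191.] [415 189   6   6  26]
diff [186. 201.] [178 196  18  11 128]
diff [203. 201.] [199 196   9   9  41]
diff [380. 217.] [ 342  198   87   37 2210]
diff [150. 201.] [148 200   5   3  15]
diff [308. 205.] [306 204   5   3  13]
diff [317. 215.] [312 210  12  12  98]
diff [ 66. 314.] [    0   232   149   181 13758]
diff [412. 250.] [408 246  11   9  50]
diff [338. 261.] [336 258   4   7  17]
diff [100. 359.] [ 95 354  12  10  51]
diff [ 76. 366.] [ 69 358  16  16  72]
diff [ 93. 366.] [ 90 362   5   8  26]
diff [256. 377.] [243 367  28  23 244]
diff [ 87. 401.] [ 63 371  56  46 972]
diff [ 80. 372.] [ 77 372   7   2  14]
diff [256. 384.] [252 382   8   6  18]
diff [306. 399.] [304 397   6   5  16]
diff [  4. 409.] [  0 400   9  20 163]
diff [290. 407.] [282 401  18  13  82]
diff [ 51. 410.] [ 49 407   5   7  18]
diff [219. 415.] [210 409  15  11  97]
diff [274. 413.] [266 411  15   6  43]
diff [322. 415.] [319 410   8  10  39]
diff [157. 418.] [150 415  15   5  29]
diff [116. 419.] [109 418  16   2  25]
```

```bash
python3 - <<'E'
from h import *
order.hand_in()
E
```

```text
the job is handed in; nothing more can be done
```

I did the job in the order asked and handed it in at about 66 s, with the gripper clear of everything. Only three dice were there at the start.

- **Dice and lever:** The lever went down first and locked level. All three dice then went into the jug on its stand. One die was knocked aside during the run and found again, and one grasp missed and was repeated.
- **Pouring:** The tool can only turn about its own axis. So I let the jug swing in a loosened grip and rolled its lip against the tray's inner wall, to about 100°. I then gripped it hard and lifted, and the dice fell out.
- **Standing the jug:** I rolled it upright on its stand, gripped it again and set it on the coaster.
- **Lever up:** I pinched the bar and lifted it to its upper stop, which resisted with about 17 N.

My last checks:

- **Dice:** The top view shows two red patches in the tray, one twice the size of the other, which I read as the three dice. The side view shows them as one merged patch, so it does not confirm the count.
- **Jug:** It is empty and upright, about 5 mm off the coaster's centre as measured in the top view. The side view put the coaster's centre about 9 mm from where the top view did, so that offset is uncertain by a few millimetres. I did not correct it.
- **Lever:** It stands slightly higher than it did at the start.
- **Other things:** In the top view the tray and the other things have not moved. The mug was partly hidden by the arm in that picture, so it is less certain.

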